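A scoop of chestnuts into the frying pan

TASK

Take the hand scoop that stands in the wooden bin and push it along the bin's floor, nose first, right into the far right-hand corner, so that the three chestnuts lying there run up into it against the end wall. Lift all three out in that one scoopful, tip them into the frying pan on the hob, and stand the empty scoop back flat on the floor of the bin. Touch the chestnuts only with the scoop, and leave the pan and the other things on the worktop where they are.

Things in the scene. Friction and masses are not known exactly. Their poses are not given: they have to be found in the camera images.
- crate: Open wooden bin fixed to the worktop, 222 x 142 mm, 50 high; walls and floor 6 thick (inside 210 x 130). Origin: centre of its underside; x along its long side away from the robot, y left, z up. Floor top at z = 6 mm, inner face of the far end wall at x = 105 mm, of the right wall at y = -65 mm. Its yaw is -0.08 to 0.35 rad. The worktop lies 5.5 mm below the hob glass.
- scoop: Loose steel hand scoop, 0.12 kg, flat on the bin floor in its near half, nose to the far end. Origin: centre of the underside; x to the open nose, y left, z up. Pan 85 mm long (x -42.5 to 42.5), 90 wide; floor 1.6 thick with an open front lip; side walls 2.5 thick, 38 high, falling to 20 over the front 30 mm; back wall 42 high. A flat wooden bar handle rises from its back wall.
- scoop_grip (a point): Where to hold the scoop: on the centre line of its handle, at x = -74.5, y = 0, z = 118 mm in the scoop's frame, with the scoop's axes. The handle is a flat bar 24 mm wide along y and 12 mm thick front to back; it leans 22 degrees backwards (to -x) from the scoop's z axis and runs from z = 40 to z = 141 mm.
- scoop_nose (a point): Middle of the scoop's front lip, on its underside: x = +42.5 mm in the scoop's frame. Its axes are the scoop's.
- chestnut_a: Chestnut, brown, smooth and rather slippery, round from above (32 mm across) and flattened (23 mm high), 14 g, lying on the bin's floor in the far right-hand corner region (nearest the corner). Origin: its middle, 11.5 mm above its underside; z is the short axis.
- chestnut_b: Chestnut, brown, smooth and rather slippery, round from above (32 mm across) and flattened (23 mm high), 14 g, lying on the bin's floor in the far right-hand corner region (by the far end wall, left of the first). Origin: its middle, 11.5 mm above its underside; z is the short axis.
- chestnut_c: Chestnut, brown, smooth and rather slippery, round from above (32 mm across) and flattened (23 mm high), 14 g, lying on the bin's floor in the far right-hand corner region (some 35 to 55 mm short of the far end ones, towards the scoop). Origin: its middle, 11.5 mm above its underside; z is the short axis.
- pan: Loose dark steel frying pan, 1.1 kg, standing on the hob glass. 236 mm across the rim, 200 mm across the floor, 45 mm high, wall 3 mm, floor 4 mm. Origin: centre of its underside. Its straight handle sticks out along its own -y, to 0.27 m from the centre.
- garlic: Bystander: garlic bulb, 56 mm, left of the bin. Origin: centre of its underside.
- jar: Bystander: slim spice jar with a black cap, 41 mm across, 105 mm high, behind the bin. Origin: centre of its underside.
- bottle: Bystander: tall dark oil bottle, 74 mm across, 272 mm high, right of the hob. Origin: centre of its underside.
- onion: Bystander: brown onion, 69 mm, right of the hob. Origin: centre of its underside.

How it is judged:
On the way, in this order (a step that is already met when the one before it is completed fails the run):
1. the scoop is in the far right-hand corner, its lip on the floor and within 17 mm of the end wall and its side close to the right wall, with all three chestnuts in it (x of scoop_nose in the frame of crate above 0.088 m and y of scoop_nose in the frame of crate below -0.004 m and z of scoop_nose in the frame of crate below 0.016 m and x of chestnut_a in the frame of scoop between -0.045 and 0.043 m and y of chestnut_a in the frame of scoop between -0.045 and 0.045 m and z of chestnut_a in the frame of scoop between 0 and 0.05 m and x of chestnut_b in the frame of scoop between -0.045 and 0.043 m and y of chestnut_b in the frame of scoop between -0.045 and 0.045 m and z of chestnut_b in the frame of scoop between 0 and 0.05 m and x of chestnut_c in the frame of scoop between -0.045 and 0.043 m and y of chestnut_c in the frame of scoop between -0.045 and 0.045 m and z of chestnut_c in the frame of scoop between 0 and 0.05 m), for 0.05 s.
2. the scoop is lifted clear of the bin with all three chestnuts in it (height (world z) of scoop above 0.075 m and x of chestnut_a in the frame of scoop between -0.045 and 0.043 m and y of chestnut_a in the frame of scoop between -0.045 and 0.045 m and z of chestnut_a in the frame of scoop between 0 and 0.05 m and x of chestnut_b in the frame of scoop between -0.045 and 0.043 m and y of chestnut_b in the frame of scoop between -0.045 and 0.045 m and z of chestnut_b in the frame of scoop between 0 and 0.05 m and x of chestnut_c in the frame of scoop between -0.045 and 0.043 m and y of chestnut_c in the frame of scoop between -0.045 and 0.045 m and z of chestnut_c in the frame of scoop between 0 and 0.05 m), for 0.2 s.
3. all three chestnuts are in the pan (horizontal distance between each of chestnut_a, chestnut_b, chestnut_c and pan below 0.112 m and z of chestnut_a in the frame of pan between 0 and 0.045 m and z of chestnut_b in the frame of pan between 0 and 0.045 m and z of chestnut_c in the frame of pan between 0 and 0.045 m), for 0.2 s.
At the end, for the whole second after the job is handed in: All three chestnuts lie at rest inside the frying pan (within 112 mm of its centre, below its rim), the pan stands level, and the scoop stands at rest, flat (within 0.1 rad) on the floor of the bin, let go (all of step 3 and linear speed of each of chestnut_a, chestnut_b, chestnut_c below 0.05 m/s and x of scoop in the frame of crate between -0.07 and 0.07 m and y of scoop in the frame of crate between -0.03 and 0.03 m and z of scoop in the frame of crate below 0.012 m and angle between each of scoop, pan's own z axis and vertical below 0.1 rad and linear speed of scoop below 0.02 m/s); the robot touches nothing.
It fails at once if the fingers touched a chestnut (contact force between the fingers and chestnut_a above 0.5 N or contact force between the fingers and chestnut_b above 0.5 N or contact force between the fingers and chestnut_c above 0.5 N).
It fails at once if the pan was shifted by more than 40 mm (distance of pan from where it was at the start of the episode above 0.04 m).
It fails at once if a bystander (garlic, spice jar, oil bottle, onion) was shifted by more than 25 mm (distance of any of garlic, jar, bottle, onion from where it was at the start of the episode above 0.025 m).
It also fails if it takes over 64 s, if anything falls off the work surface, if the arm or the gripper's body presses on something with over 40 N, if the wrist force passes 120 N, or if a joint passes its speed limit or range.

ROBOT

A 7-joint arm with a two-finger parallel gripper is mounted at the origin on a cart in front of the work surface, level with it; the furniture and walls round the work are solid. World frame = base frame: x ahead of the robot, y to its left, z up, the work surface at z = 0. Lengths are in m, angles in rad, forces in N, time in s.
With the tool pointing down it reaches from about 0.425 to 0.925 m from the base axis. Payload 6.8 kg.
Tool frame: the origin (TCP) lies on the centre line of the jaws, within the pads' length; the fingertips stand 25 mm ahead of it and the grasp point (between the pads) lies 6 mm ahead of it; z points along the fingers, y is the line along which they close (so a half turn about z gives the same grasp; the last joint's range is limited). The gripper opens to 85 mm and grips with 20 to 120 N. Pads are 22 mm wide; open, the fingers measure 114 mm over their backs; the gripper's body (76 mm by 85 mm) begins 54 mm behind the grasp point. The pads swing forward as they close: fully open they stand 13 mm farther back than shut.
Start: joints at [-1.453, 0.477, 0.022, 1.555, -0.011, 1.109, -0.083], TCP at [0.151, 0.658, 0.256] pointing down, gripper open.
Joint ranges: [-2.96, 2.96], [-0.34, 2.1], [-1.41, 1.46], [0.24, 2.44], [-1.37, 4.51], [0.17, 1.92], [-2.96, 2.96]. Speed limits (rad/s): [2.39, 2.39, 3.14, 3.14, 3.14, 3.14, 3.14].

INTERFACE

Orientations are given as a rotation vector (axis times angle).
In Python, from bench import telemetry, grab_frame, job gives the robot as it stands.
- The arm moves only by the tool apply_moves, never from a script. Its argument "rows" is a list of rows, each a list of 2 entries, a list of its own where there are three numbers: the shift along the tool's x, y, z each as a share of 250 mm, from -1 to 1, then the turn, a rotation vector about the tool's x, y, z each as a share of pi rad, from -1 to 1. A call has 1 to 10 rows; each row is the pose to reach, as a shift and turn from the pose commanded when the call began, along the tool's axes at that moment, turning the shorter way round; what a row does not reach only later rows make up. A row lasts 1/8 s, in which the tool goes at most 62.5 mm and 10.7 degrees, less where a joint would pass 70% of its speed; a pose out of reach is approached as far as the arm can. A call with a number of a shift or a turn outside -1 to 1 is refused whole. A call with a gripper value outside its range is refused whole. "jaw" is the gripper's target within -1 to 1 (fully open at 1, half-way at 0, shut at -1), set as the call begins (left out, the last holds). The fingers move at their own pace and stop on an object; "newtons" is the grip in N (left out, the last holds). Time passes only in rows, so rows that repeat a pose let the fingers close. It gives the time, the measured TCP pose, the force, the opening and the grip force at its end, in the units of the state.
- telemetry.get_obs(): the state, without advancing time (a new reading comes with each control period).
- grab_frame(name): name is "side" or "top"; returns a dict with "frame" (480x640x3 uint8, red, green, blue), "vertical_fov" (degrees; the focal length in pixels is half the picture's height over the tangent of half this angle, whatever the lens; pixels are square), "cx", "cy" (the principal point, pixels), "k1" (the pictures are not rectified: a ray, as slopes to the right and down, at radius r is drawn at 1 + k1 r^2 times it, then the intrinsics apply), "origin" and "attitude" of the camera in the world. Camera axes: x right, y up, looking along -z (the intrinsics and any distortion apply to the point x, -y, -z); pixel columns grow to the right and rows downward; lengths in m; the calibration is good to about 2 mm. A picture is of the moment at which its call begins. There is no depth.
- job.hand_in(): hands the job in; it is judged then, once.
The state is a dict: "clock": time; "joints": joint angles; "qvel": joint speeds; "tau": joint torques, N m; "tcp_pos": TCP position; "orientation": TCP orientation; "contact_force": force on the tool from outside, world axes, zero at the start; "moment": the same for the moment, N m; "grip_width": finger opening in m; "gripper_force": force on a finger pad.
Only numpy, scipy, OpenCV 4.12 (cv2) and the standard library are available. Lean on these libraries where they do the work, as an engineer would, in place of code of your own. Each camera call takes 0.05 s, during which the arm holds its last target. There are 200 camera calls.

## Working session

There is one attempt and no reset: what is moved stays moved. The work goes in short steps, Python scripts to look and compute and a tool call to move; the robot and the scene stay as the last step left them, time stands still between calls to the robot, and variables do not carry over. Pictures are saved under pics/ and viewed, at most 10 in all, crops included, and the job is handed in when it is done.

Besides the shell and the picture viewer there is one more tool, called after "Call:" as name([rows], argument=value, ...), one row to a line, values as JSON. apply_moves: Moves the arm, as the interface text tells. Its arguments: {"type":"object","properties":{"rows":{"type":"array"},"jaw":{"type":"number"},"newtons":{"type":"number"}},"required":["rows"]}

```bash
mkdir -p pics; cat > h.py <<'E'
import numpy as np, cv2, json
from scipy.spatial.transform import Rotation as R
from bench import telemetry, grab_frame, job
def grab(n,save=None):
    d=grab_frame(n)
    if save: cv2.imwrite('pics/'+save,cv2.cvtColor(np.asarray(d['frame']),cv2.COLOR_RGB2BGR))
    return d
def att(d):
    a=np.array(d['attitude'],float)
    if a.shape==(3,3): return a
    return R.from_rotvec(a).as_matrix() if a.size==3 else R.from_quat(a).as_matrix()
def K(d):
    f=240/np.tan(np.radians(d['vertical_fov'])/2)
    return np.array([[f,0,d['cx']],[0,f,d['cy']],[0,0,1]]),np.array([d['k1'],0,0,0,0.])
def ray(d,uv):
    k,D=K(d); p=cv2.undistortPointsIter(np.array(uv,float).reshape(-1,1,2),k,D,None,None,(3,50,1e-9))[:,0] if hasattr(cv2,'undistortPointsIter') else cv2.undistortPoints(np.array(uv,float).reshape(-1,1,2),k,D)[:,0]
    return np.c_[p[:,0],-p[:,1],-np.ones(len(p))]@att(d).T
def onz(d,uv,z):
    r=ray(d,uv); o=np.array(d['origin']); return o+r*((z-o[2])/r[:,2])[:,None]
def proj(d,P):
    P=(np.atleast_2d(P)-np.array(d['origin']))@att(d); q=np.c_[P[:,0],-P[:,1],-P[:,2]]
    k,D=K(d); return cv2.projectPoints(q,np.zeros(3),np.zeros(3),k,D)[0][:,0]
E
python3 - <<'E'
from h import *
for n in('side','top'):
    d=grab(n,n+'0.png'); print({k:v for k,v in d.items() if k!='frame'})
print(telemetry.get_obs())
E
```

```text
{'vertical_fov': 44.20712725241448, 'cx': 322.8812554090759, 'cy': 235.81775967888282, 'k1': -0.009603040396268019, 'origin': array([0.36077951, 1.88676153, 0.83096705]), 'attitude': array([ 0.07892302, -1.70277686, -2.50018817])}
{'vertical_fov': 48.06699609367435, 'cx': 318.90648354314317, 'cy': 244.18508453525405, 'k1': -0.033659010839640256, 'origin': array([-0.01020944,  0.24024446,  1.49469006]), 'attitude': array([ 0.26817789, -0.39503161, -1.91463324])}
{'clock': 0.1, 'joints': array([-1.45311499,  0.47773555,  0.0223434 ,  1.55632559, -0.01154228,
        1.10929372, -0.08309966]), 'qvel': array([-0.00040407, -0.00070961,  0.00032627, -0.00315815, -0.00062927,
       -0.00038164, -0.00032429]), 'tau': array([ 3.95726369e-03, -5.97757888e+01,  1.61300205e+00, -2.81951147e+01,
        1.27003514e-02,  5.08462836e-03,  2.12374038e-07]), 'tcp_pos': array([0.15099936, 0.65740132, 0.25542216]), 'orientation': array([-3.53890231e-01, -3.12149219e+00,  2.56282200e-03]), 'contact_force': array([ 1.04803248, -0.93081798, -0.82299803]), 'moment': array([-0.0055894 ,  0.02572488,  0.03417966]), 'gripper_force': 0.0, 'grip_width': 0.08508318891608642}
```

View pics/top0.png

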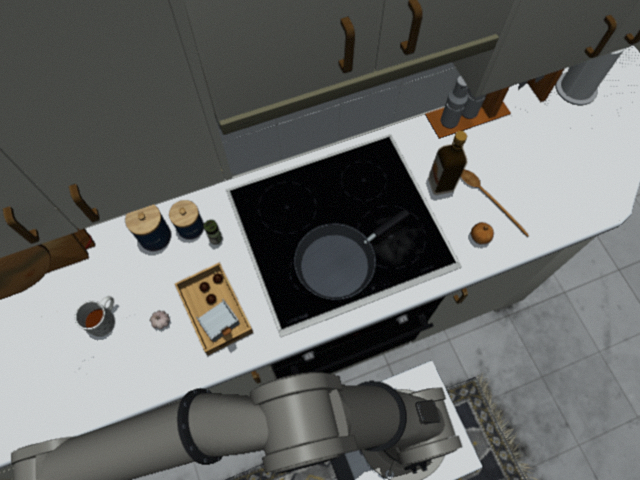

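View pics/side0.png

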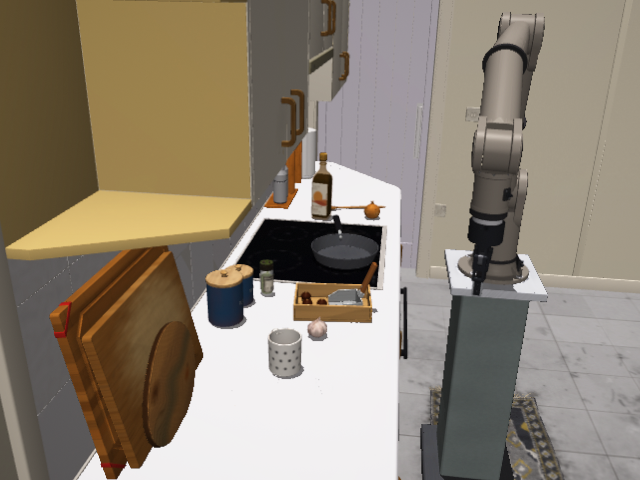

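The top view shows the bin at about (214,308), chestnuts at (217,279), (205,287) and (211,299), the scoop at (217,320), and the pan at (336,262). The side view shows the same bin at (333,302) with the scoop handle at (370,278). Next I'll crop in closer.

```bash
python3 - <<'E'
import cv2,numpy as np
t=cv2.imread('pics/top0.png')[255:360,165:265];s=cv2.imread('pics/side0.png')[255:330,285:385]
t=cv2.resize(t,None,fx=5.5,fy=5.5,interpolation=cv2.INTER_CUBIC);s=cv2.resize(s,None,fx=8,fy=8,interpolation=cv2.INTER_CUBIC)
for im,f,ou,ov in((t,5.5,165,255),(s,8,285,255)):
    for u in range(ou,ou+100,10): cv2.putText(im,str(u),(int((u-ou)*f),10),0,.35,(255,0,0),1); cv2.line(im,(int((u-ou)*f),12),(int((u-ou)*f),20),(255,0,0))
    for v in range(ov,ov+100,10): cv2.putText(im,str(v),(0,int((v-ov)*f)+4),0,.35,(255,0,0),1)
cv2.imwrite('pics/tc.png',t);cv2.imwrite('pics/sc.png',s)
E
```

```text
(no output)
```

View pics/tc.png

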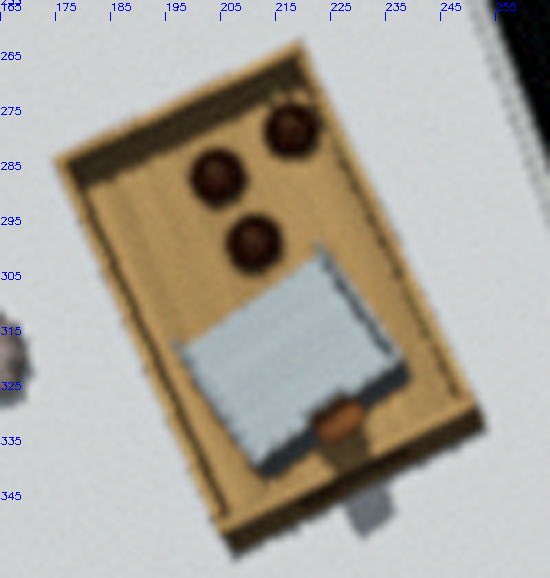

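View pics/sc.png

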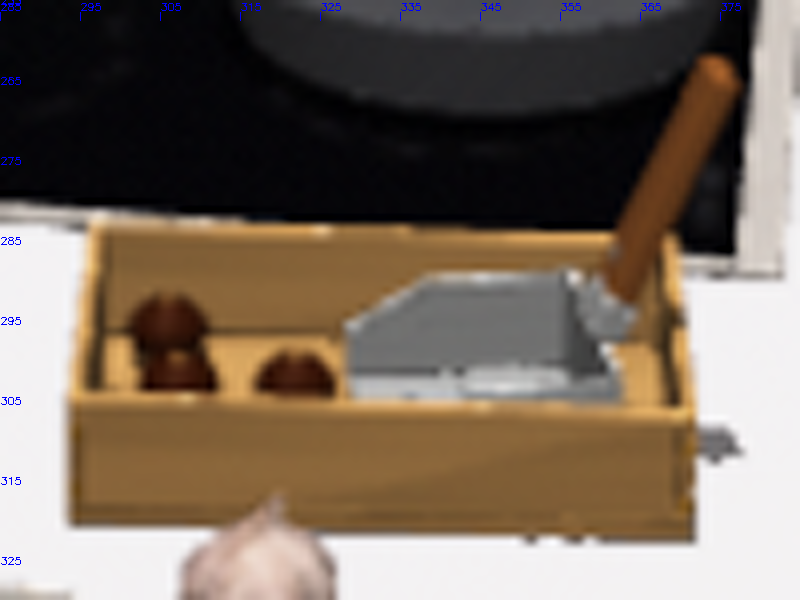

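The crops show the scoop yawed slightly to the right relative to the bin, with its nose lip at crop pixels (175,345)-(320,243). The handle top is at (340,412). In the side view the bin rim corners are at (70,398), (693,410), (92,222) and (678,235). I'll triangulate from these.

```bash
cat > m.py <<'E'
from h import *
t=grab('top');s=grab('side')
T=lambda p:(np.array(p,float)+.5)/5.5-.5+[165,255]
S=lambda p:(np.array(p,float)+.5)/8-.5+[285,255]
def tri(a,b):
    r1=ray(t,a)[0];r2=ray(s,b)[0];o1=np.array(t['origin']);o2=np.array(s['origin'])
    k=np.linalg.lstsq(np.c_[r1,-r2],o2-o1,rcond=None)[0];A=o1+k[0]*r1;B=o2+k[1]*r2
    return (A+B)/2,np.linalg.norm(A-B)
E
python3 - <<'E'
from m import *
np.set_printoptions(precision=4,suppress=True)
tc=[(57,158),(302,42),(478,405),(217,530)];sc=[(70,398),(92,222),(678,235),(693,410)]
for a,b in zip(tc,sc): print('rim',*tri(T(a),S(b)))
print('bot nl',*tri(T((237,558)),S((693,542))))
print('handle top',*tri(T((340,412)),S((717,62))))
for zb in(-.0055,0):
    C=onz(t,[T(p) for p in tc],zb+.05); D=onz(s,[S(p) for p in sc],zb+.05); print(zb,C[:,:2].tolist(),D[:,:2].tolist(),np.linalg.norm(C-np.roll(C,-1,0),axis=1))
# chestnut masks
f=cv2.cvtColor(t['frame'],cv2.COLOR_RGB2HSV);roi=(slice(255,360),slice(165,265))
m=((f[...,2]<75)&(f[...,0]<12)&(f[...,1]>90)).astype(np.uint8);n,l,st,ce=cv2.connectedComponentsWithStats(m[roi])
for i in range(1,n):
    if st[i,4]>15: print(st[i],ce[i]+[165,255],onz(t,[ce[i]+[165,255]],.013))
f=t['frame'];m=((f.max(2)>35)&(f.max(2)<130)).astype(np.uint8)[215:310,290:382]
p=t['frame'][262,336];print('pan px',p,t['frame'][262,380],t['frame'][230,336])
E
```

```text
rim [0.6086 0.4376 0.0425] 0.0005199258626875187
rim [0.6239 0.2996 0.0429] 0.0008954464297150216
rim [0.4042 0.2757 0.0442] 0.0005524527056693525
rim [0.3915 0.4157 0.0452] 0.0011828898171172566
bot nl [ 0.3886  0.4166 -0.0067] 0.0015119262304939226
handle top [0.3942 0.3345 0.1432] 0.0034971928575196205
-0.0055 [[0.6074064167936476, 0.4373239165319054], [0.6226726006829385, 0.2995095735309694], [0.403859051928768, 0.27568113878846146], [0.3910628399479907, 0.4158003942781522]] [[0.608187752464046, 0.4411725617786746], [0.623795504744293, 0.3024441650761318], [0.40448669340011756, 0.2761340559175136], [0.3920746414035033, 0.41395603312597085]] [0.1387 0.2201 0.1407 0.2174]
0 [[0.6050640430097588, 0.4365764717299123], [0.6202723282735328, 0.2992848042773719], [0.40228865316749707, 0.2755467414070889], [0.3895409721811635, 0.41513457972270973]] [[0.6064575524370093, 0.4512819990372421], [0.6219561550238868, 0.31352377162556366], [0.40418103598092303, 0.2873976569522254], [0.39185578518701814, 0.42425580373322846]] [0.1381 0.2193 0.1402 0.2166]
[49 19  8  9 51] [217.7451 278.2745] [[0.5901 0.3206 0.013 ]]
[35 28  9  9 46] [204.1522 286.6304] [[0.5799 0.3651 0.013 ]]
[42 40  8  9 48] [210.7083 298.9583] [[0.5372 0.3583 0.013 ]]
pan px [63 68 75] [10  6 11] [32 33 37]
```

```bash
python3 - <<'E'
from m import *
np.set_printoptions(precision=4,suppress=True)
F=onz(t,[T((320,243)),T((175,345))],.0205)
B=onz(t,[T((407,360)),T((256,464))],.0425); Bb=onz(t,[T((409,380)),T((265,480))],.0005)
print(F,B,Bb,np.linalg.norm(F[0]-F[1]),np.linalg.norm(B[0]-B[1]))
print(tri(T((320,243)),S((347,325))))
for a,b in((F[1],F[0]),(B[1],B[0]),(Bb[1],Bb[0])): v=a-b; print('yaw from width',np.arctan2(-v[0],v[1]))
for i in(0,1): v=F[i]-Bb[i]; print('len yaw',np.linalg.norm(v[:2]),np.arctan2(v[1],v[0]))
# handle mask
h=cv2.cvtColor(t['frame'],cv2.COLOR_RGB2HSV);print(h[328:336,220:232].tolist()[3][:3])
# pan floor: fit ellipse on outline
g=t['frame'].astype(int).sum(2);m=((g>150)&(g<300)).astype(np.uint8);m[:215]=0;m[310:]=0;m[:,:285]=0;m[:,385:]=0
n,l,st,ce=cv2.connectedComponentsWithStats(m);i=1+np.argmax(st[1:,4]);print('pan floor',st[i],ce[i],onz(t,[ce[i]],.004))
c=max(cv2.findContours((l==i).astype(np.uint8),0,1)[0],key=len);q=onz(t,c[:,0],.004)[:,:2].astype(np.float32);print(cv2.minEnclosingCircle(q))
im=t['frame'][205:315,285:435];cv2.imwrite('pics/pan.png',cv2.cvtColor(cv2.resize(im,None,fx=5,fy=5,interpolation=2),4))
E
```

```text
[[0.5223 0.3253 0.0205]
 [0.4972 0.4112 0.0205]] [[0.4395 0.3017 0.0425]
 [0.4163 0.3884 0.0425]] [[0.442  0.3058 0.0005]
 [0.419  0.3908 0.0005]] 0.08952436191075787 0.08974640032701021
(array([0.523 , 0.3252, 0.0209]), np.float64(0.0016302325643786707))
yaw from width 0.2837988551856627
yaw from width 0.26158660048487303
yaw from width 0.2643256807710025
len yaw 0.08266590510016383 0.23794468237011623
len yaw 0.08089714901296834 0.25540122534839543
[[94, 13, 135], [26, 23, 78], [13, 133, 50]]
pan floor [ 301  235   67   63 3259] [334.1227 265.7177] [[ 0.5054 -0.0121  0.004 ]]
((0.5072917342185974, -0.012949036434292793), 0.09945397824048996)
```

View pics/pan.png

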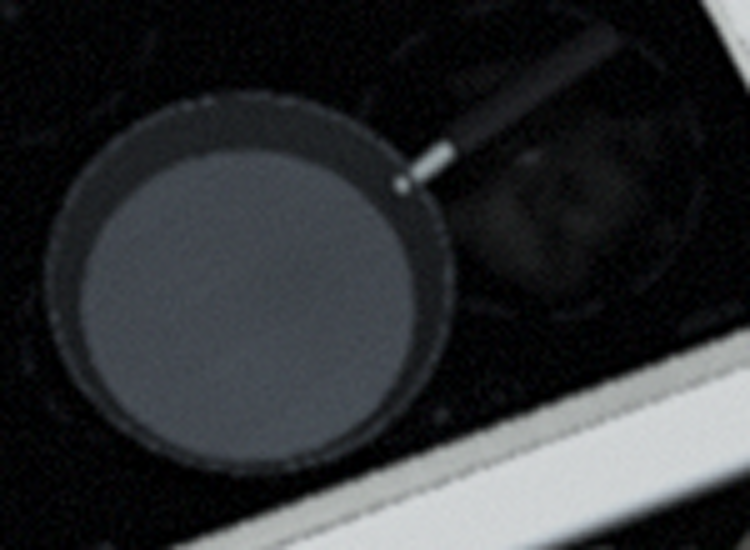

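The pan rim is centred near crop pixel (250,285), and its handle points to the upper right, away from the bin side. Measurements: pan centre (0.507,-0.013), bin centre (0.507,0.3575) with yaw 0.108, scoop centre (0.470,0.358) with yaw 0.258. Next step is the pre-grasp.

```bash
cat > g.py <<'E'
from h import *
np.set_printoptions(precision=4,suppress=True)
GP=np.array([-.0745,0,.118]); a=np.radians(22)
zt=np.array([np.sin(a),0,-np.cos(a)]);yt=np.array([np.cos(a),0,np.sin(a)])
M=np.c_[np.cross(yt,zt),yt,zt]      # tool axes in scoop frame
BC=np.array([.5066,.3575,-.0055]);BY=.108
def scoopR(yaw,pitch=0,roll=0): return R.from_euler('ZYX',[yaw,pitch,roll]).as_matrix()  # pitch>0: nose down
def tool(pos,yaw,pitch=0,roll=0,back=0.):
    S=scoopR(yaw,pitch,roll); Rt=S@M
    return np.array(pos)+S@GP-(.006+back)*Rt[:,2],Rt
def binp(x,y,z=.006): return BC+R.from_euler('z',BY).apply([x,y,z])
def cur():
    o=telemetry.get_obs(); return o['tcp_pos'],R.from_rotvec(o['orientation']).as_matrix()
def row(tgt,c=None):
    p,Rt=tgt; cp,cR=c or cur()
    return [(cR.T@(p-cp)/.25).round(4).tolist(),(R.from_matrix(cR.T@Rt).as_rotvec()/np.pi).round(4).tolist()]
def scoop_now(c=None):
    cp,cR=c or cur(); S=cR@M.T; pos=cp+.006*cR[:,2]-S@GP; e=R.from_matrix(S).as_euler('ZYX')
    b=R.from_euler('z',-BY).apply(pos-BC); return pos,e,b,R.from_euler('z',-BY).apply(pos+S@[.0425,0,0]-BC)
E
python3 - <<'E'
from g import *
p=[.471,.358,.0005]
for b in(.12,0): t=tool(p,.258,back=b);print(t[0],row(t))
E
```

```text
[0.3533 0.3269 0.2353] [[-1.0846, -1.1083, 0.0833], [-0.11, -0.0663, 0.3416]]
[0.3968 0.3384 0.1241] [[-1.2437, -1.0244, 0.5283], [-0.11, -0.0663, 0.3416]]
```

Call:
apply_moves([
  [[-0.6,-0.6,0],[-0.11,-0.066,0.342]],
  [[-0.6,-0.6,0],[-0.11,-0.066,0.342]],
  [[-0.6,-0.6,0],[-0.11,-0.066,0.342]],
  [[-0.6,-0.6,0],[-0.11,-0.066,0.342]],
  [[-0.6,-0.6,0],[-0.11,-0.066,0.342]],
  [[-0.6,-0.6,0],[-0.11,-0.066,0.342]],
  [[-0.6,-0.6,0],[-0.11,-0.066,0.342]],
  [[-0.6,-0.6,0],[-0.11,-0.066,0.342]],
], jaw=1)

```text
clock: 1.3
tcp_pos: [0.2632, 0.4783, 0.2563]
orientation: [1.755, 2.278, 0.443]
contact_force: [0.1, -0.1, 0.5]
grip_width: 0.0856
gripper_force: 0.0
```

```bash
python3 - <<'E'
from g import *
p=[.471,.358,.0005]
for b in(.12,.05,0): t=tool(p,.258,back=b);print(t[0],row(t))
E
```

```text
[0.3533 0.3269 0.2353] [[-0.6773, 0.1487, 0.1495], [-0.0002, -0.0004, -0.0001]]
[0.3787 0.3336 0.1704] [[-0.6777, 0.1488, 0.4295], [-0.0002, -0.0004, -0.0001]]
[0.3968 0.3384 0.1241] [[-0.678, 0.149, 0.6295], [-0.0002, -0.0004, -0.0001]]
```

Call:
apply_moves([
  [[-0.678,0.149,0.15],[0,0,0]],
  [[-0.678,0.149,0.15],[0,0,0]],
  [[-0.678,0.149,0.15],[0,0,0]],
  [[-0.678,0.149,0.15],[0,0,0]],
  [[-0.678,0.149,0.15],[0,0,0]],
])

```text
clock: 1.92
tcp_pos: [0.3539, 0.3271, 0.2357]
orientation: [1.757, 2.277, 0.445]
contact_force: [0.1, 0.3, -0.0]
grip_width: 0.0857
gripper_force: 0.0
```

```bash
python3 - <<'E'
from g import *
d=grab('top');s=grab('side')
t=cv2.resize(d['frame'][240:360,150:270],None,fx=4,fy=4,interpolation=2);u=cv2.resize(s['frame'][215:335,285:385],None,fx=4,fy=4,interpolation=2)
cv2.imwrite('pics/pre.png',cv2.cvtColor(np.hstack([t,u]),4))
c=cur();print(c[0]);g=c[0]+.125*c[1][:,2]
print('line of approach top',proj(d,[c[0],g])-[150,240],'side',proj(s,[c[0],g])-[285,215])
E
```

```text
[0.3535 0.328  0.2357]
line of approach top [[78.2319 95.161 ]
 [75.3334 91.5936]] side [[104.9999  17.0771]
 [ 86.4974  55.2416]]
```

View pics/pre.png

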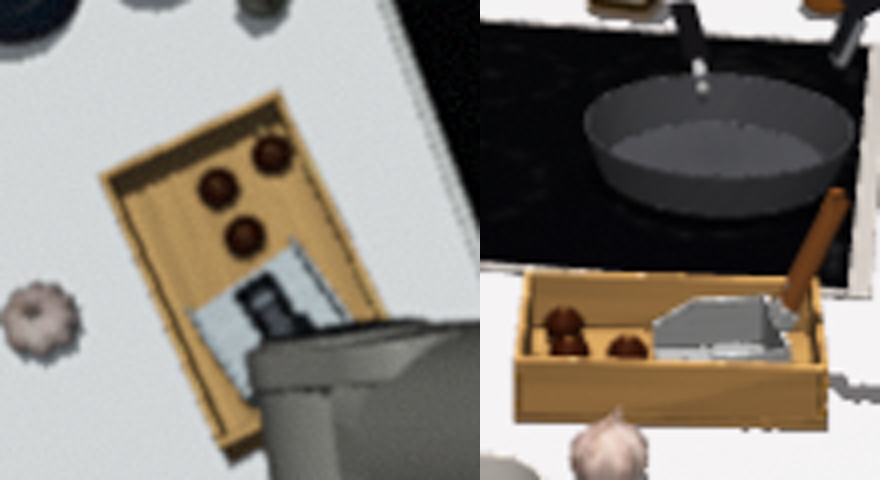

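The top view shows the hand over the handle with one finger visible at (262,300). In the side view the predicted grip point (826,221) lies on the handle bar. Next I descend and close.

Call:
apply_moves([
  [[0,0,0.2],[0,0,0]],
  [[0,0,0.3],[0,0,0]],
  [[0,0,0.4],[0,0,0]],
  [[0,0,0.48],[0,0,0]],
  [[0,0,0.48],[0,0,0]],
])

```text
clock: 2.65
tcp_pos: [0.3967, 0.3387, 0.1227]
orientation: [1.754, 2.278, 0.44]
contact_force: [-0.1, -1.0, 0.0]
grip_width: 0.0852
gripper_force: 0.0
```

Call:
apply_moves([
  [[0,0,0],[0,0,0]],
  [[0,0,0],[0,0,0]],
  [[0,0,0],[0,0,0]],
  [[0,0,0],[0,0,0]],
  [[0,0,0],[0,0,0]],
  [[0,0,0],[0,0,0]],
  [[0,0,0],[0,0,0]],
  [[0,0,0],[0,0,0]],
], jaw=-1, newtons=80)

```text
clock: 3.65
tcp_pos: [0.3975, 0.3385, 0.1245]
orientation: [1.756, 2.276, 0.445]
contact_force: [-0.4, -0.9, 7.2]
grip_width: 0.0107
gripper_force: 78.1
```

```bash
python3 - <<'E'
from g import *
print(*scoop_now())
d=grab('top');s=grab('side')
t=cv2.resize(d['frame'][240:360,150:270],None,fx=4,fy=4,interpolation=2);u=cv2.resize(s['frame'][215:335,285:385],None,fx=4,fy=4,interpolation=2)
cv2.imwrite('pics/gr.png',cv2.cvtColor(np.hstack([t,u]),4))
for n,(x,y) in dict(a=(-.036,-.016),b=(-.036,-.017)).items(): print(n,row(tool(binp(x,y,.0075),BY)))
E
```

```text
[0.4717 0.3583 0.001 ] [ 0.257  -0.0005  0.0022] [-0.0346  0.0046  0.0065] [0.0075 0.0109 0.0065]
a [[-0.0339, -0.0115, -0.0093], [0.0001, -0.0184, 0.0437]]
b [[-0.0378, -0.0121, -0.0095], [0.0001, -0.0184, 0.0437]]
```

View pics/gr.png

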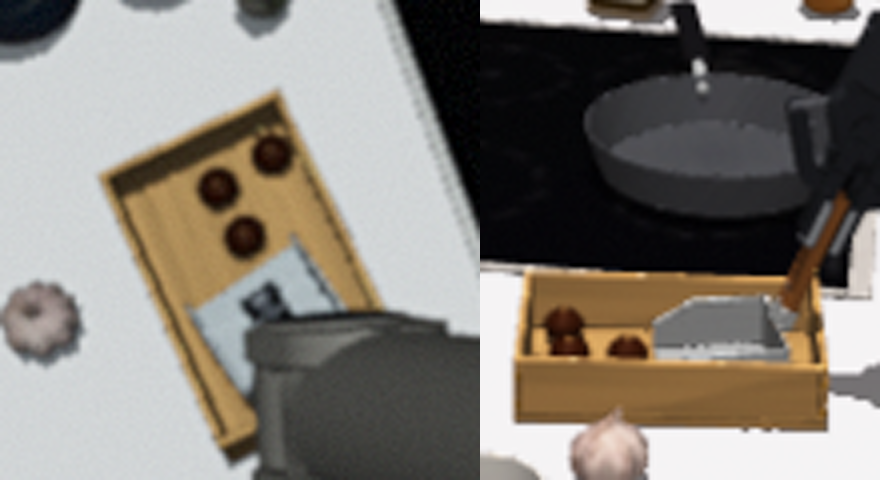

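The scoop is gripped and still flat. The fingers are on the handle at (830,215), and the scoop hasn't shifted. Next I turn it to the bin's yaw and slide it right.

Call:
apply_moves([
  [[-0.012,-0.004,-0.004],[0,-0.006,0.015]],
  [[-0.022,-0.008,-0.004],[0,-0.012,0.03]],
  [[-0.034,-0.012,-0.005],[0,-0.018,0.044]],
  [[-0.034,-0.012,-0.005],[0,-0.018,0.044]],
])

```text
clock: 4.25
tcp_pos: [0.3966, 0.3303, 0.1245]
orientation: [1.907, 2.127, 0.416]
contact_force: [-0.5, 1.1, 5.3]
grip_width: 0.0111
gripper_force: 78.7
```

```bash
python3 - <<'E'
from g import *
print(*scoop_now())
d=grab('top');s=grab('side')
t=cv2.resize(d['frame'][250:350,170:250],None,fx=6,fy=6,interpolation=2);u=cv2.resize(s['frame'][235:335,285:345],None,fx=5,fy=6,interpolation=2)
cv2.imwrite('pics/al.png',cv2.cvtColor(np.hstack([t,u]),4))
c=cur();pos,e,b,n=scoop_now(c)
for x in(-.036,0,.02,.04,.058,.06): print(x,row(tool(binp(x,-.017,.0065),BY)))
P=[binp(.105,-.065,.05),binp(-.105,-.065,.05),binp(.105,.065,.05)]
print((proj(d,P)-[170,250])*6)
E
```

```text
[0.4729 0.3389 0.001 ] [ 0.1092 -0.0008  0.0021] [-0.0355 -0.0149  0.0065] [ 0.007  -0.0148  0.0066]
-0.036 [[-0.0067, -0.0016, -0.0006], [0.0002, -0.0009, 0.0002]]
0 [[-0.0069, 0.1319, 0.0534], [0.0002, -0.0009, 0.0002]]
0.02 [[-0.0071, 0.206, 0.0834], [0.0002, -0.0009, 0.0002]]
0.04 [[-0.0072, 0.2802, 0.1134], [0.0002, -0.0009, 0.0002]]
0.058 [[-0.0073, 0.3469, 0.1404], [0.0002, -0.0009, 0.0002]]
0.06 [[-0.0073, 0.3543, 0.1434], [0.0002, -0.0009, 0.0002]]
[[290.5979  85.0972]
 [473.1212 463.2939]
 [ 39.5425 203.4439]]
```

View pics/al.png

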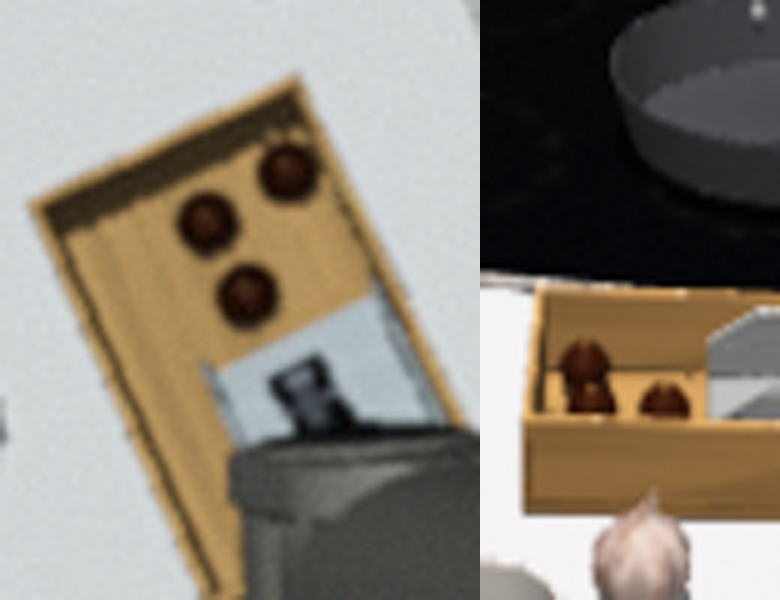

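The scoop is aligned with the bin and a few mm off the right wall. Its lip runs from (205,365) to (375,285), short of the nearest chestnut at (247,295). Next I push it forward slowly.

Call:
apply_moves([
  [[-0.006,0.02,0.009],[0,0,0]],
  [[-0.012,0.05,0.021],[0,0,0]],
  [[-0.012,0.08,0.033],[0,0,0]],
  [[-0.012,0.11,0.045],[0,0,0]],
  [[-0.012,0.132,0.054],[0,0,0]],
  [[-0.012,0.132,0.054],[0,0,0]],
])

```text
clock: 5.1
tcp_pos: [0.4326, 0.3309, 0.1246]
orientation: [1.908, 2.127, 0.417]
contact_force: [-1.4, 1.2, 7.4]
grip_width: 0.0111
gripper_force: 78.9
```

```bash
cat > look.py <<'E'
from g import *
print(*scoop_now()); print(telemetry.get_obs()['contact_force'])
d=grab('top');f=cv2.cvtColor(d['frame'],cv2.COLOR_RGB2HSV)
m=((f[...,2]<75)&(f[...,0]<12)&(f[...,1]>90)).astype(np.uint8)[250:350,170:260];n,l,st,ce=cv2.connectedComponentsWithStats(m)
for i in range(1,n):
    if st[i,4]>12: w=onz(d,[ce[i]+[170,250]],.013);print(st[i,2:],'bin',R.from_euler('z',-BY).apply(w-BC)[0])
E
python3 look.py; python3 - <<'E'
from g import *
for x in(.02,.04,.058,.06): print(x,row(tool(binp(x,-.018,.0065),BY)))
E
```

```text
[0.5089 0.3396 0.001 ] [ 0.109  -0.0006  0.0026] [ 0.0003 -0.0181  0.0065] [ 0.0428 -0.018   0.0066]
[-1.3741  1.1881  7.3545]
[ 8  8 43] bin [ 0.0793 -0.0453  0.0185]
[ 15  16 102] bin [ 0.0636 -0.0018  0.0185]
0.02 [[0.0019, 0.0733, 0.0297], [0.0002, -0.0009, 0.0]]
0.04 [[0.0018, 0.1474, 0.0597], [0.0002, -0.0009, 0.0]]
0.058 [[0.0017, 0.2142, 0.0868], [0.0002, -0.0009, 0.0]]
0.06 [[0.0017, 0.2216, 0.0898], [0.0002, -0.0009, 0.0]]
```

Call:
apply_moves([
  [[0,0.025,0.0101],[0,0,0]],
  [[0,0.05,0.0202],[0,0,0]],
  [[0,0.075,0.0303],[0,0,0]],
  [[0,0.1,0.0404],[0,0,0]],
  [[0,0.125,0.0505],[0,0,0]],
  [[0,0.15,0.0606],[0,0,0]],
  [[0,0.15,0.0606],[0,0,0]],
])

```text
clock: 6.02
tcp_pos: [0.4728, 0.3352, 0.1246]
orientation: [1.908, 2.127, 0.417]
contact_force: [-0.9, 1.6, 8.1]
grip_width: 0.0113
gripper_force: 78.8
```

```bash
python3 look.py; python3 - <<'E'
from g import *
for x in(.058,.06): print(x,row(tool(binp(x,-.018,.0065),BY)))
E
```

```text
[0.5491 0.3439 0.0011] [ 0.1091 -0.0007  0.0025] [ 0.0408 -0.0181  0.0066] [ 0.0833 -0.018   0.0066]
[-0.8607  1.6202  8.0706]
[ 9  9 54] bin [ 0.0907 -0.0459  0.0185]
[ 9  8 47] bin [0.0904 0.0045 0.0185]
0.058 [[0.002, 0.0642, 0.0261], [0.0003, -0.0009, 0.0]]
0.06 [[0.002, 0.0716, 0.0291], [0.0003, -0.0009, 0.0]]
```

Call:
apply_moves([
  [[0,0.016,0.0065],[0,0,0]],
  [[0,0.032,0.013],[0,0,0]],
  [[0,0.048,0.0195],[0,0,0]],
  [[0,0.062,0.025],[0,0,0]],
  [[0,0.066,0.0267],[0,0,0]],
  [[0,0.066,0.0267],[0,0,0]],
])

```text
clock: 6.82
tcp_pos: [0.4899, 0.3373, 0.1246]
orientation: [1.908, 2.128, 0.416]
contact_force: [-4.2, 0.6, 9.4]
grip_width: 0.0112
gripper_force: 79.6
```

```bash
python3 look.py; python3 - <<'E'
from g import *
s=grab('side')
t=cv2.resize(grab('top')['frame'][250:350,170:250],None,fx=5,fy=5,interpolation=2);u=cv2.resize(s['frame'][265:335,285:345],None,fx=5,fy=500/70,interpolation=2)
cv2.imwrite('pics/in.png',cv2.cvtColor(np.hstack([t,cv2.resize(u,(300,500))]),4))
E
```

```text
[0.5662 0.346  0.0011] [ 0.1095 -0.0003  0.0025] [ 0.058  -0.0179  0.0066] [ 0.1005 -0.0178  0.0066]
[-4.2115  0.6166  9.4477]
[ 9 10 52] bin [ 0.0923 -0.0453  0.0185]
[ 7  4 13] bin [0.1017 0.0051 0.0185]
```

View pics/in.png

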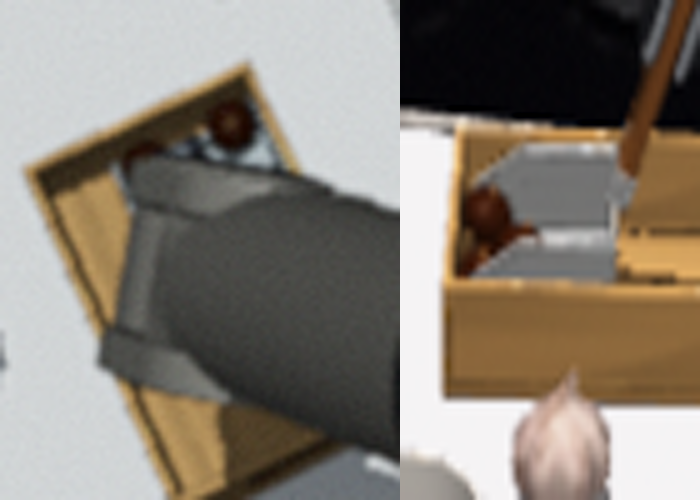

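All three chestnuts appear to be in the scoop. In the top view A is on its floor at (232,122) and B at (145,155) is by the wall. In the side view the chestnuts sit in the mouth at (485,215), (515,235) and (470,265). Next: push the last few mm, then tilt back about the rear edge.

Call:
apply_moves([
  [[0,0.006,0.0024],[0,0,0]],
  [[0,0.012,0.0048],[0,0,0]],
  [[0,0.012,0.0048],[0,0,0]],
  [[0,0.012,0.0048],[0,0,0]],
])

```text
clock: 7.48
tcp_pos: [0.493, 0.3376, 0.1246]
orientation: [1.908, 2.128, 0.416]
contact_force: [-4.9, 0.7, 10.0]
grip_width: 0.0107
gripper_force: 79.5
```

```bash
python3 look.py; python3 - <<'E'
from g import *
pos,e,b,n=scoop_now(); y=e[0]; c=cur()
bk=pos-scoopR(y)@[.0425,0,0]
for p in(-.1,-.2,-.3):
  q=bk+scoopR(y,p)@[.0425,0,0]+[0,0,.001]; print(p,row(tool(q,y,p),c))
for dz in(.03,.06,.1,.13,.16):
  print(dz,row(tool(q+[-.01,0,dz],y,-.3),c))
E
```

```text
[0.5693 0.3463 0.0011] [ 0.1096 -0.0002  0.0024] [ 0.0611 -0.0179  0.0066] [ 0.1036 -0.0178  0.0066]
[-4.9434  0.7483 10.0383]
[ 9 10 57] bin [ 0.093  -0.0455  0.0185]
-0.1 [[0.0011, -0.0495, -0.007], [-0.0318, -0.0007, -0.0003]]
-0.2 [[0.0011, -0.1008, -0.0051], [-0.0636, -0.0007, -0.0003]]
-0.3 [[0.001, -0.1516, 0.0018], [-0.0954, -0.0006, -0.0004]]
0.03 [[0.0057, -0.1435, -0.1243], [-0.0954, -0.0006, -0.0004]]
0.06 [[0.006, -0.0985, -0.2356], [-0.0954, -0.0006, -0.0004]]
0.1 [[0.0063, -0.0385, -0.3839], [-0.0954, -0.0006, -0.0004]]
0.13 [[0.0066, 0.0065, -0.4952], [-0.0954, -0.0006, -0.0004]]
0.16 [[0.0069, 0.0514, -0.6064], [-0.0954, -0.0006, -0.0004]]
```

Call:
apply_moves([
  [[0,-0.024,-0.006],[-0.016,0,0]],
  [[0,-0.05,-0.007],[-0.032,0,0]],
  [[0,-0.075,-0.007],[-0.048,0,0]],
  [[0,-0.1,-0.006],[-0.064,0,0]],
  [[0,-0.126,-0.003],[-0.08,0,0]],
  [[0,-0.151,0.001],[-0.0955,0,0]],
  [[0,-0.151,0.001],[-0.0955,0,0]],
  [[0,-0.151,0.001],[-0.0955,0,0]],
])

```text
clock: 8.52
tcp_pos: [0.4585, 0.3331, 0.1096]
orientation: [1.734, 1.935, 0.691]
contact_force: [-0.2, -2.3, 1.4]
grip_width: 0.0113
gripper_force: 78.6
```

```bash
python3 look.py; python3 - <<'E'
from g import *
pos,e,b,n=scoop_now(); c=cur(); print(telemetry.get_obs()['joints'])
for dz in(.04,.08,.12,.16):
  print(dz,row(tool(pos+[-.02,0,dz],e[0],e[1]),c))
E
```

```text
[0.5679 0.3451 0.0145] [ 0.1095 -0.3024 -0.0004] [ 0.0596 -0.019   0.02  ] [ 0.1002 -0.0189  0.0326]
[-0.1628 -2.2751  1.4407]
[ 9  9 57] bin [ 0.0969 -0.0398  0.0185]
[ 19  13 106] bin [0.0812 0.0047 0.0185]
[-1.4475  0.4907  0.526   2.3482  1.8477  0.2999 -2.7119]
0.04 [[0.0097, 0.0399, -0.1741], [0.0, -0.0004, -0.0001]]
0.08 [[0.0099, 0.1413, -0.2979], [0.0, -0.0004, -0.0001]]
0.12 [[0.0101, 0.2426, -0.4217], [0.0, -0.0004, -0.0001]]
0.16 [[0.0103, 0.344, -0.5455], [0.0, -0.0004, -0.0001]]
```

```bash
python3 - <<'E'
from g import *
pos,e,b,n=scoop_now(); c=cur()
for dx,dz in((-.008,.002),(-.008,.02),(-.008,.05),(-.008,.09)):
  print(dz,row(tool(pos+[dx,.003,dz],e[0],e[1],-e[2]),c))
E
```

```text
0.002 [[0.0167, -0.0185, -0.0255], [0.0, -0.0007, -0.0003]]
0.02 [[0.0168, 0.0271, -0.0812], [0.0, -0.0007, -0.0003]]
0.05 [[0.017, 0.1031, -0.174], [0.0, -0.0007, -0.0003]]
0.09 [[0.0171, 0.2045, -0.2978], [0.0, -0.0007, -0.0003]]
```

Call:
apply_moves([
  [[0.008,-0.01,-0.012],[0,0,0]],
  [[0.0167,-0.0185,-0.0255],[0,0,0]],
  [[0.0167,-0.006,-0.042],[0,0,0]],
  [[0.0167,0.008,-0.06],[0,0,0]],
  [[0.0168,0.027,-0.081],[0,0,0]],
  [[0.0168,0.052,-0.112],[0,0,0]],
  [[0.0168,0.078,-0.143],[0,0,0]],
  [[0.017,0.103,-0.174],[0,0,0]],
  [[0.017,0.103,-0.174],[0,0,0]],
])

```text
clock: 9.7
tcp_pos: [0.4501, 0.3364, 0.1596]
orientation: [1.739, 1.935, 0.69]
contact_force: [0.3, 0.7, -1.7]
grip_width: 0.0111
gripper_force: 78.4
```

```bash
cat > look2.py <<'E'
from g import *
pos,e,b,n=scoop_now();print(pos,e,b,n); o=telemetry.get_obs();print(o['contact_force'],o['joints'])
S=scoopR(*e)
for nm in('top','side'):
    d=grab(nm);f=cv2.cvtColor(d['frame'],cv2.COLOR_RGB2HSV)
    uv=proj(d,[pos])[0].astype(int);u0,v0=uv-45
    m=((f[...,2]<80)&((f[...,0]<12)|(f[...,0]>172))&(f[...,1]>90)).astype(np.uint8)[v0:v0+90,u0:u0+90];k,l,st,ce=cv2.connectedComponentsWithStats(m)
    for i in range(1,k):
        if st[i,4]>12:
            r=ray(d,[ce[i]+[u0,v0]])[0];oo=np.array(d['origin'])-pos-S@[0,0,.013]; w=oo-r*(oo@S[:,2])/(r@S[:,2]); print(nm,st[i,2:],ce[i]+[u0,v0],'scoop xy',S.T@w)
E
python3 look2.py
```

```text
[0.5592 0.3484 0.0641] [ 0.1068 -0.2989  0.0023] [ 0.0513 -0.0147  0.0696] [ 0.0919 -0.0148  0.0821]
[ 0.3365  0.7111 -1.7123] [-1.6238  0.394   0.7128  2.3374  1.394   0.2673 -2.2289]
top [ 19  14 110] [206.3818 283.1091] scoop xy [ 0.0067  0.0022 -0.    ]
top [ 8  7 42] [213.381  291.4524] scoop xy [-0.0227 -0.0053 -0.    ]
side [ 9  5 23] [314.5652 277.2174] scoop xy [ 0.0073 -0.0203  0.    ]
side [ 8  4 13] [325.0769 280.    ] scoop xy [-0.0253 -0.0233 -0.    ]
```

```bash
cat > plan.py <<'E'
from g import *
# python plan.py x y z yaw pitch n
import sys
x,y,z,yw,pt=map(float,sys.argv[1:6]);n=int(sys.argv[6])
pos,e,b,_=scoop_now();c=cur()
print(pos,e,telemetry.get_obs()['joints'])
rows=[]
for k in range(1,n+1):
    s=k/n; s=s*s*(3-2*s)
    q=pos+s*(np.array([x,y,z])-pos); rows.append(row(tool(q,e[0]+s*(yw-e[0]),e[1]+s*(pt-e[1])),c))
print(json.dumps([[np.round(v,3).tolist() for v in r] for r in rows]))
E
python3 plan.py .545 .335 .15 .1 -.24 8
```

```text
[0.559  0.3481 0.0635] [ 0.1076 -0.2987  0.0009] [-1.6229  0.3952  0.7116  2.3377  1.3962  0.2675 -2.2308]
[[[-0.001, 0.009, -0.014], [0.001, -0.0, -0.0]], [[-0.006, 0.032, -0.049], [0.003, -0.0, 0.0]], [[-0.013, 0.065, -0.099], [0.006, -0.001, 0.0]], [[-0.021, 0.102, -0.156], [0.009, -0.001, 0.001]], [[-0.028, 0.14, -0.214], [0.013, -0.001, 0.001]], [[-0.035, 0.172, -0.264], [0.016, -0.002, 0.002]], [[-0.04, 0.196, -0.299], [0.018, -0.002, 0.002]], [[-0.042, 0.204, -0.312], [0.019, -0.002, 0.002]]]
```

Call:
apply_moves([
  [[-0.001,0.009,-0.014],[0.001,0,0]],
  [[-0.006,0.032,-0.049],[0.003,0,0]],
  [[-0.013,0.065,-0.099],[0.006,0,0]],
  [[-0.021,0.102,-0.156],[0.009,0,0]],
  [[-0.028,0.14,-0.214],[0.013,0,0]],
  [[-0.035,0.172,-0.264],[0.016,-0.002,0.002]],
  [[-0.04,0.196,-0.299],[0.018,-0.002,0.002]],
  [[-0.042,0.204,-0.312],[0.019,-0.002,0.002]],
  [[-0.042,0.204,-0.312],[0.019,-0.002,0.002]],
])

```text
clock: 10.92
tcp_pos: [0.4418, 0.3244, 0.2517]
orientation: [1.78, 1.965, 0.633]
contact_force: [-1.2, -0.6, -2.1]
grip_width: 0.0111
gripper_force: 78.3
```

```bash
python3 look2.py; python3 plan.py .49 .17 .15 -.1 -.22 10
```

```text
[0.5452 0.3345 0.1499] [ 0.0986 -0.2396 -0.0007] [ 0.0359 -0.027   0.1554] [ 0.0772 -0.0274  0.1655]
[-1.2416 -0.629  -2.1091] [-1.5575  0.1119  0.5959  2.2554  0.8694  0.5411 -1.5834]
top [ 23  19 149] [209.1544 278.7584] scoop xy [-0.0053  0.0003 -0.    ]
side [ 7  3 14] [330.7143 249.9286] scoop xy [-0.0241 -0.0326 -0.    ]
[0.5451 0.3344 0.1496] [ 0.0991 -0.2394 -0.0015] [-1.5577  0.1125  0.5959  2.2556  0.8694  0.541  -1.5833]
[[[-0.016, -0.006, -0.005], [0.0, -0.001, 0.002]], [[-0.058, -0.023, -0.018], [0.001, -0.003, 0.006]], [[-0.12, -0.047, -0.036], [0.001, -0.008, 0.011]], [[-0.195, -0.076, -0.059], [0.002, -0.012, 0.018]], [[-0.276, -0.108, -0.083], [0.003, -0.018, 0.026]], [[-0.358, -0.139, -0.107], [0.004, -0.023, 0.034]], [[-0.433, -0.168, -0.129], [0.005, -0.028, 0.041]], [[-0.495, -0.191, -0.147], [0.006, -0.032, 0.047]], [[-0.538, -0.207, -0.159], [0.006, -0.035, 0.05]], [[-0.553, -0.212, -0.164], [0.006, -0.036, 0.052]]]
```

```bash
python3 plan.py .54 .19 .15 -.25 -.22 10
```

```text
[0.5451 0.3344 0.1496] [ 0.0991 -0.2394 -0.0015] [-1.5577  0.1125  0.5959  2.2556  0.8694  0.541  -1.5833]
[[[-0.013, -0.001, -0.001], [0.0, -0.001, 0.003]], [[-0.045, -0.005, -0.005], [0.001, -0.006, 0.01]], [[-0.093, -0.01, -0.01], [0.001, -0.014, 0.02]], [[-0.152, -0.015, -0.015], [0.002, -0.022, 0.032]], [[-0.216, -0.02, -0.02], [0.003, -0.032, 0.045]], [[-0.28, -0.025, -0.025], [0.004, -0.041, 0.059]], [[-0.339, -0.028, -0.028], [0.005, -0.05, 0.071]], [[-0.388, -0.03, -0.031], [0.006, -0.057, 0.082]], [[-0.422, -0.031, -0.033], [0.006, -0.062, 0.088]], [[-0.434, -0.031, -0.033], [0.006, -0.064, 0.091]]]
```

Call:
apply_moves([
  [[-0.013,-0.001,-0.001],[0,-0.001,0.003]],
  [[-0.045,-0.005,-0.005],[0.001,-0.006,0.01]],
  [[-0.093,-0.01,-0.01],[0.001,-0.014,0.02]],
  [[-0.152,-0.015,-0.015],[0.002,-0.022,0.032]],
  [[-0.216,-0.02,-0.02],[0.003,-0.032,0.045]],
  [[-0.28,-0.025,-0.025],[0.004,-0.041,0.059]],
  [[-0.339,-0.028,-0.028],[0.005,-0.05,0.071]],
  [[-0.388,-0.03,-0.031],[0.006,-0.057,0.082]],
  [[-0.422,-0.031,-0.033],[0.006,-0.062,0.088]],
  [[-0.434,-0.031,-0.033],[0.006,-0.064,0.091]],
])

```text
clock: 12.28
tcp_pos: [0.4416, 0.2151, 0.2543]
orientation: [2.07, 1.605, 0.501]
contact_force: [0.2, 0.1, -1.3]
grip_width: 0.0109
gripper_force: 78.3
```

```bash
python3 plan.py .495 .01 .14 -.6 -.15 10
```

```text
[0.5404 0.1897 0.1506] [-0.252  -0.2208  0.0002] [-1.5389  0.0316  0.6486  2.3089  0.8527  0.7285 -1.7769]
[[[-0.017, 0.001, 0.001], [0.001, -0.002, 0.002]], [[-0.062, 0.002, 0.003], [0.002, -0.007, 0.01]], [[-0.13, 0.005, 0.007], [0.005, -0.014, 0.02]], [[-0.212, 0.009, 0.012], [0.008, -0.022, 0.032]], [[-0.303, 0.015, 0.018], [0.011, -0.031, 0.046]], [[-0.394, 0.021, 0.025], [0.014, -0.04, 0.06]], [[-0.478, 0.027, 0.032], [0.018, -0.047, 0.073]], [[-0.548, 0.033, 0.038], [0.02, -0.054, 0.083]], [[-0.595, 0.037, 0.042], [0.022, -0.058, 0.091]], [[-0.613, 0.038, 0.044], [0.022, -0.06, 0.093]]]
```

```bash
python3 plan.py .53 .02 .14 -.65 -.12 10
```

```text
[0.5404 0.1897 0.1506] [-0.252  -0.2208  0.0002] [-1.5389  0.0316  0.6486  2.3089  0.8527  0.7285 -1.7769]
[[[-0.014, 0.004, 0.003], [0.001, -0.002, 0.003]], [[-0.053, 0.015, 0.01], [0.003, -0.008, 0.011]], [[-0.11, 0.032, 0.022], [0.007, -0.015, 0.023]], [[-0.18, 0.052, 0.037], [0.011, -0.025, 0.037]], [[-0.258, 0.076, 0.054], [0.016, -0.035, 0.053]], [[-0.336, 0.101, 0.072], [0.021, -0.044, 0.069]], [[-0.409, 0.125, 0.089], [0.025, -0.053, 0.084]], [[-0.47, 0.145, 0.103], [0.028, -0.06, 0.096]], [[-0.511, 0.159, 0.113], [0.031, -0.065, 0.105]], [[-0.527, 0.164, 0.117], [0.032, -0.067, 0.108]]]
```

Call:
apply_moves([
  [[-0.014,0.004,0.003],[0.001,-0.002,0.003]],
  [[-0.053,0.015,0.01],[0.003,-0.008,0.011]],
  [[-0.11,0.032,0.022],[0.007,-0.015,0.023]],
  [[-0.18,0.052,0.037],[0.011,-0.025,0.037]],
  [[-0.258,0.076,0.054],[0.016,-0.035,0.053]],
  [[-0.336,0.101,0.072],[0.021,-0.044,0.069]],
  [[-0.409,0.125,0.089],[0.025,-0.053,0.084]],
  [[-0.47,0.145,0.103],[0.028,-0.06,0.096]],
  [[-0.511,0.159,0.113],[0.031,-0.065,0.105]],
  [[-0.527,0.164,0.117],[0.032,-0.067,0.108]],
])

```text
clock: 13.52
tcp_pos: [0.4578, 0.0748, 0.2536]
orientation: [2.397, 1.187, 0.304]
contact_force: [-0.1, 0.7, -1.2]
grip_width: 0.011
gripper_force: 78.3
```

```bash
python3 look2.py; python3 - <<'E'
from g import *
c=cur();pos,e,b,n=scoop_now(c);yw=-.65;h=np.array([np.cos(yw),np.sin(yw),0])
pan=np.array([.507,-.013,0])
for p,off,z in((0,.02,.09),(.15,0,.08),(.3,-.015,.07),(.45,-.02,.06),(.6,-.02,.06),(.75,-.02,.06),(.9,-.02,.065)):
    nose=pan+off*h+[0,0,z]; q=nose-scoopR(yw,p)@[.0425,0,0]; t=tool(q,yw,p);print(p,t[0],json.dumps([np.round(v,3).tolist() for v in row(t,c)]))
E
```

```text
[0.5301 0.0197 0.14  ] [-0.6515 -0.1188 -0.0004] [-0.0131 -0.3384  0.1455] [ 0.0175 -0.3674  0.1505]
[-0.1327  0.7446 -1.2291] [-1.3881 -0.0077  0.7998  2.2935  0.6921  0.8064 -1.7169]
top [14 17 99] [325.2323 245.8283] scoop xy [-0.0057 -0.013  -0.    ]
top [ 3  6 14] [306.0714 242.5   ] scoop xy [-0.0103  0.0398 -0.    ]
0 [0.428  0.0471 0.2136] [[-0.162, -0.1, 0.128], [0.038, 0.0, -0.0]]
0.15 [0.4278 0.0472 0.22  ] [[-0.162, -0.088, 0.104], [0.086, 0.0, -0.0]]
0.3 [0.4334 0.0429 0.2233] [[-0.162, -0.058, 0.107], [0.133, 0.0, -0.0]]
0.45 [0.4484 0.0316 0.2231] [[-0.162, 0.008, 0.143], [0.181, 0.0, -0.0]]
0.6 [0.4683 0.0164 0.2293] [[-0.162, 0.107, 0.17], [0.229, 0.0, -0.0]]
0.75 [0.4887 0.0009 0.2317] [[-0.162, 0.202, 0.211], [0.277, 0.0, -0.0]]
0.9 [ 0.5091 -0.0146  0.2352] [[-0.162, 0.299, 0.248], [0.324, 0.0, -0.0]]
```

```bash
python3 - <<'E'
from g import *
c=cur();yw=-.65;h=np.array([np.cos(yw),np.sin(yw),0])
pan=np.array([.507,-.013,0])
for p,off,z in((-.06,.05,.11),(0,.04,.09),(.1,.025,.08),(.2,.01,.07),(.3,.0,.065),(.4,-.01,.06),(.5,-.015,.06),(.6,-.02,.06),(.7,-.02,.06),(.8,-.02,.06),(.9,-.02,.065)):
    nose=pan+off*h+[0,0,z]; q=nose-scoopR(yw,p)@[.0425,0,0]; t=tool(q,yw,p);print(p,t[0],json.dumps([np.round(v,3).tolist() for v in row(t,c)]))
E
```

```text
-0.06 [0.4461 0.0333 0.2262] [[-0.162, 0.004, 0.127], [0.019, 0.0, -0.0]]
0 [0.4439 0.035  0.2136] [[-0.162, -0.03, 0.166], [0.038, 0.0, -0.0]]
0.1 [0.4423 0.0362 0.2149] [[-0.162, -0.035, 0.158], [0.07, 0.0, -0.0]]
0.2 [0.4415 0.0368 0.2148] [[-0.162, -0.039, 0.156], [0.102, 0.0, -0.0]]
0.3 [0.4454 0.0338 0.2183] [[-0.162, -0.015, 0.153], [0.133, 0.0, -0.0]]
0.4 [0.4499 0.0304 0.2202] [[-0.162, 0.009, 0.157], [0.165, 0.0, -0.0]]
0.5 [0.4589 0.0236 0.2256] [[-0.162, 0.059, 0.16], [0.197, 0.0, -0.0]]
0.6 [0.4683 0.0164 0.2293] [[-0.162, 0.107, 0.17], [0.229, 0.0, -0.0]]
0.7 [0.4818 0.0061 0.2313] [[-0.162, 0.171, 0.196], [0.261, 0.0, -0.0]]
0.8 [ 0.4955 -0.0043  0.2316] [[-0.162, 0.232, 0.228], [0.292, 0.0, -0.0]]
0.9 [ 0.5091 -0.0146  0.2352] [[-0.162, 0.299, 0.248], [0.324, 0.0, -0.0]]
```

Call:
apply_moves([
  [[-0.05,0.001,0.04],[0.006,0,0]],
  [[-0.11,0.002,0.085],[0.012,0,0]],
  [[-0.162,0.004,0.127],[0.019,0,0]],
  [[-0.162,-0.015,0.147],[0.028,0,0]],
  [[-0.162,-0.03,0.166],[0.038,0,0]],
  [[-0.162,-0.033,0.162],[0.054,0,0]],
  [[-0.162,-0.035,0.158],[0.07,0,0]],
  [[-0.162,-0.037,0.157],[0.086,0,0]],
  [[-0.162,-0.039,0.156],[0.102,0,0]],
  [[-0.162,-0.039,0.156],[0.102,0,0]],
])

```text
clock: 14.88
tcp_pos: [0.4412, 0.0353, 0.2144]
orientation: [2.667, 1.318, 0.12]
contact_force: [-0.8, -0.4, 0.0]
grip_width: 0.0112
gripper_force: 78.2
```

```bash
python3 look2.py; python3 - <<'E'
from g import *
c=cur();yw=-.65;h=np.array([np.cos(yw),np.sin(yw),0])
pan=np.array([.507,-.013,0])
for p,off,z in((.3,.0,.065),(.4,-.01,.06),(.5,-.015,.06),(.6,-.02,.06),(.7,-.02,.06),(.8,-.02,.06),(.9,-.02,.065)):
    nose=pan+off*h+[0,0,z]; q=nose-scoopR(yw,p)@[.0425,0,0]; t=tool(q,yw,p);print(p,t[0],json.dumps([np.round(v,3).tolist() for v in row(t,c)]))
E
```

```text
[0.4813 0.0045 0.078 ] [-0.653   0.2009 -0.0011] [-0.0632 -0.3482  0.0835] [-0.033  -0.3769  0.075 ]
[-0.8157 -0.3941  0.015 ] [-1.1796  0.088   0.9243  2.2572  0.1137  0.723  -0.995 ]
side [ 7  9 43] [328.8605 248.    ] scoop xy [-0.0413  0.1519  0.    ]
0.3 [0.4454 0.0338 0.2183] [[0.004, 0.022, -0.012], [0.032, 0.0, -0.0]]
0.4 [0.4499 0.0304 0.2202] [[0.004, 0.046, -0.016], [0.063, 0.0, -0.0]]
0.5 [0.4589 0.0236 0.2256] [[0.004, 0.095, -0.028], [0.095, 0.0, -0.0]]
0.6 [0.4683 0.0164 0.2293] [[0.004, 0.144, -0.034], [0.127, 0.0, -0.0]]
0.7 [0.4818 0.0061 0.2313] [[0.004, 0.212, -0.03], [0.159, 0.0, -0.0]]
0.8 [ 0.4955 -0.0043  0.2316] [[0.004, 0.28, -0.019], [0.191, 0.0, -0.0]]
0.9 [ 0.5091 -0.0146  0.2352] [[0.004, 0.35, -0.02], [0.223, 0.0, -0.0]]
```

Call:
apply_moves([
  [[0.004,0.011,-0.006],[0.016,0,0]],
  [[0.004,0.022,-0.012],[0.032,0,0]],
  [[0.004,0.046,-0.016],[0.063,0,0]],
  [[0.004,0.095,-0.028],[0.095,0,0]],
  [[0.004,0.144,-0.034],[0.127,0,0]],
  [[0.004,0.212,-0.03],[0.159,0,0]],
  [[0.004,0.28,-0.019],[0.191,0,0]],
  [[0.004,0.35,-0.02],[0.223,0,0]],
  [[0.004,0.35,-0.02],[0.223,0,0]],
  [[0.004,0.35,-0.02],[0.223,0,0]],
])

```text
clock: 16.23
tcp_pos: [0.5091, -0.0136, 0.2351]
orientation: [-2.384, -1.182, 0.315]
contact_force: [-0.1, 0.6, -1.3]
grip_width: 0.0112
gripper_force: 78.6
```

```bash
cat > pan.py <<'E'
from g import *
print(*scoop_now()[:2],telemetry.get_obs()['joints'])
for nm in('top','side'):
    d=grab(nm);f=cv2.cvtColor(d['frame'],cv2.COLOR_RGB2HSV)
    u0,v0=(proj(d,[[.507,-.013,.02]])[0].astype(int)-[60,50])
    m=((f[...,2]<90)&((f[...,0]<14)|(f[...,0]>170))&(f[...,1]>85)).astype(np.uint8)[v0:v0+100,u0:u0+120]
    k,l,st,ce=cv2.connectedComponentsWithStats(m)
    for i in range(1,k):
        if st[i,4]>12: print(nm,st[i,2:],ce[i]+[u0,v0],onz(d,[ce[i]+[u0,v0]],.016)[0])
E
python3 pan.py
```

```text
[0.4696 0.016  0.0982] [-0.6522  0.9015 -0.0032] [-0.459   0.5781  0.7514  1.7465 -0.5482  1.5116 -0.1562]
side [ 25  10 138] [330.7464 249.4058] [ 0.5561 -0.0368  0.016 ]
```

```bash
python3 plan.py .49 .05 .19 -.6 .35 9
```

```text
[0.4697 0.0169 0.0988] [-0.6493  0.9017 -0.0008] [-0.46    0.577   0.7514  1.7466 -0.5487  1.5122 -0.1558]
[[[0.005, -0.018, -0.009], [-0.006, -0.0, -0.0]], [[0.02, -0.064, -0.031], [-0.022, -0.001, -0.002]], [[0.041, -0.131, -0.06], [-0.046, -0.002, -0.004]], [[0.066, -0.209, -0.091], [-0.073, -0.002, -0.006]], [[0.09, -0.289, -0.12], [-0.102, -0.003, -0.008]], [[0.113, -0.363, -0.142], [-0.13, -0.003, -0.011]], [[0.132, -0.424, -0.159], [-0.153, -0.004, -0.013]], [[0.144, -0.464, -0.169], [-0.17, -0.004, -0.015]], [[0.149, -0.479, -0.172], [-0.176, -0.004, -0.015]]]
```

Call:
apply_moves([
  [[0.005,-0.018,-0.009],[-0.006,0,0]],
  [[0.02,-0.064,-0.031],[-0.022,-0.001,-0.002]],
  [[0.041,-0.131,-0.06],[-0.046,-0.002,-0.004]],
  [[0.066,-0.209,-0.091],[-0.073,-0.002,-0.006]],
  [[0.09,-0.289,-0.12],[-0.102,-0.003,-0.008]],
  [[0.113,-0.363,-0.142],[-0.13,-0.003,-0.011]],
  [[0.132,-0.424,-0.159],[-0.153,-0.004,-0.013]],
  [[0.144,-0.464,-0.169],[-0.17,-0.004,-0.015]],
  [[0.149,-0.479,-0.172],[-0.176,-0.004,-0.015]],
])

```text
clock: 17.45
tcp_pos: [0.4653, 0.0674, 0.3327]
orientation: [2.751, 1.454, 0.028]
contact_force: [0.7, -0.7, -0.6]
grip_width: 0.0112
gripper_force: 78.6
```

```bash
python3 pan.py; python3 plan.py .53 .2 .17 -.2 0 9
```

```text
[0.4901 0.0509 0.1904] [-0.5977  0.3493  0.0022] [-1.1283  0.0165  0.8681  1.9847  0.0137  1.122  -0.8647]
top [ 14  28 120] [335.475  245.5917] [ 0.5594 -0.038   0.016 ]
side [ 25  10 130] [330.3154 249.6077] [ 0.5574 -0.0347  0.016 ]
[0.4901 0.0506 0.1902] [-0.5982  0.3501  0.0017] [-1.1266  0.0181  0.868   1.9841  0.012   1.1225 -0.8627]
[[[0.019, -0.014, 0.004], [-0.004, -0.0, -0.004]], [[0.067, -0.051, 0.014], [-0.014, 0.0, -0.016]], [[0.134, -0.104, 0.031], [-0.029, 0.002, -0.033]], [[0.211, -0.166, 0.052], [-0.046, 0.005, -0.053]], [[0.287, -0.229, 0.076], [-0.065, 0.01, -0.074]], [[0.357, -0.286, 0.1], [-0.082, 0.015, -0.093]], [[0.413, -0.332, 0.122], [-0.096, 0.02, -0.11]], [[0.451, -0.363, 0.138], [-0.106, 0.024, -0.121]], [[0.465, -0.374, 0.144], [-0.11, 0.026, -0.125]]]
```

Call:
apply_moves([
  [[0.019,-0.014,0.004],[-0.004,0,-0.004]],
  [[0.067,-0.051,0.014],[-0.014,0,-0.016]],
  [[0.134,-0.104,0.031],[-0.029,0.002,-0.033]],
  [[0.211,-0.166,0.052],[-0.046,0.005,-0.053]],
  [[0.287,-0.229,0.076],[-0.065,0.01,-0.074]],
  [[0.357,-0.286,0.1],[-0.082,0.015,-0.093]],
  [[0.413,-0.332,0.122],[-0.096,0.02,-0.11]],
  [[0.451,-0.363,0.138],[-0.106,0.024,-0.121]],
  [[0.465,-0.374,0.144],[-0.11,0.026,-0.125]],
])

```text
clock: 18.68
tcp_pos: [0.4552, 0.2155, 0.292]
orientation: [2.182, 1.788, 0.343]
contact_force: [-0.0, -0.8, -0.7]
grip_width: 0.0113
gripper_force: 78.6
```

```bash
python3 -c "
from g import *;print(binp(-.01,0,.12))"; python3 plan.py .4967 .3564 .1 .108 0 10
```

```text
[0.4967 0.3564 0.1145]
[0.5304 0.1998 0.1685] [-0.1988 -0.0008 -0.0043] [-1.3564  0.0029  0.6152  2.1438  0.4319  0.8126 -1.2101]
[[[0.012, -0.01, 0.004], [0.0, 0.002, -0.002]], [[0.049, -0.035, 0.016], [0.0, 0.005, -0.009]], [[0.105, -0.073, 0.034], [0.0, 0.009, -0.019]], [[0.172, -0.118, 0.056], [0.0, 0.014, -0.031]], [[0.245, -0.166, 0.079], [0.0, 0.02, -0.045]], [[0.319, -0.214, 0.103], [0.0, 0.025, -0.058]], [[0.386, -0.258, 0.126], [0.0, 0.03, -0.07]], [[0.442, -0.293, 0.144], [0.0, 0.034, -0.081]], [[0.48, -0.317, 0.156], [0.0, 0.037, -0.088]], [[0.494, -0.326, 0.161], [0.0, 0.038, -0.09]]]
```

Call:
apply_moves([
  [[0.012,-0.01,0.004],[0,0.002,-0.002]],
  [[0.049,-0.035,0.016],[0,0.005,-0.009]],
  [[0.105,-0.073,0.034],[0,0.009,-0.019]],
  [[0.172,-0.118,0.056],[0,0.014,-0.031]],
  [[0.245,-0.166,0.079],[0,0.02,-0.045]],
  [[0.319,-0.214,0.103],[0,0.025,-0.058]],
  [[0.386,-0.258,0.126],[0,0.03,-0.07]],
  [[0.442,-0.293,0.144],[0,0.034,-0.081]],
  [[0.48,-0.317,0.156],[0,0.037,-0.088]],
  [[0.494,-0.326,0.161],[0,0.038,-0.09]],
])

```text
clock: 19.92
tcp_pos: [0.4217, 0.3473, 0.2242]
orientation: [1.911, 2.123, 0.414]
contact_force: [-0.6, -0.0, -0.8]
grip_width: 0.0111
gripper_force: 78.7
```

```bash
python3 plan.py .4967 .3564 .0015 .108 0 9
```

```text
[0.498  0.3555 0.1006] [0.1051 0.     0.0011] [-1.4136  0.1932  0.5125  2.1433  0.3322  0.5869 -1.0721]
[[[0.001, -0.005, 0.012], [-0.0, -0.0, -0.0]], [[0.001, -0.019, 0.046], [-0.0, -0.0, -0.0]], [[0.001, -0.04, 0.095], [-0.0, -0.0, -0.0]], [[0.002, -0.064, 0.152], [-0.0, -0.0, -0.0]], [[0.002, -0.089, 0.213], [-0.0, -0.0, -0.001]], [[0.003, -0.113, 0.271], [-0.0, -0.0, -0.001]], [[0.003, -0.134, 0.32], [-0.0, -0.0, -0.001]], [[0.003, -0.148, 0.353], [-0.0, 0.0, -0.001]], [[0.004, -0.153, 0.366], [-0.0, 0.0, -0.001]]]
```

Call:
apply_moves([
  [[0.001,-0.005,0.012],[0,0,0]],
  [[0.001,-0.019,0.046],[0,0,0]],
  [[0.001,-0.04,0.095],[0,0,0]],
  [[0.002,-0.064,0.152],[0,0,0]],
  [[0.002,-0.089,0.213],[0,0,0]],
  [[0.003,-0.113,0.271],[0,0,0]],
  [[0.003,-0.134,0.32],[0,0,0]],
  [[0.003,-0.148,0.353],[0,0,0]],
  [[0.004,-0.153,0.366],[0,0,0]],
  [[0.004,-0.153,0.366],[0,0,0]],
])

```text
clock: 21.18
tcp_pos: [0.4211, 0.3487, 0.1258]
orientation: [1.912, 2.122, 0.417]
contact_force: [1.0, 0.7, -0.1]
grip_width: 0.0112
gripper_force: 79.1
```

```bash
python3 -c "
from g import *;print(*scoop_now())"
```

```text
[0.4976 0.357  0.0023] [ 0.1047 -0.0014  0.0027] [-0.009   0.0005  0.0078] [0.0335 0.0004 0.0079]
```

Call:
apply_moves([
  [[0,-0.002,0.0045],[0,0,0]],
  [[0,-0.002,0.0045],[0,0,0]],
])

```text
clock: 21.42
tcp_pos: [0.4212, 0.3493, 0.1255]
orientation: [1.912, 2.122, 0.419]
contact_force: [-3.7, -0.8, 13.5]
grip_width: 0.011
gripper_force: 81.3
```

Call:
apply_moves([
  [[0,0,0],[0,0,0]],
  [[0,0,0],[0,0,0]],
  [[0,0,0],[0,0,0]],
  [[0,0,0],[0,0,0]],
  [[0,0,0],[0,0,0]],
  [[0,0,0],[0,0,0]],
  [[0,0,0],[0,0,0]],
], jaw=0.4)

```text
clock: 22.3
tcp_pos: [0.4204, 0.3479, 0.124]
orientation: [1.912, 2.122, 0.414]
contact_force: [0.3, -1.0, 0.6]
grip_width: 0.0597
gripper_force: 0.0
```

Call:
apply_moves([
  [[0,0,-0.1],[0,0,0]],
  [[0,0,-0.25],[0,0,0]],
  [[0,0,-0.4],[0,0,0]],
  [[0,0,-0.55],[0,0,0]],
  [[0,0,-0.6],[0,0,0]],
  [[0,0,-0.6],[0,0,0]],
])

```text
clock: 23.05
tcp_pos: [0.3644, 0.3424, 0.2639]
orientation: [1.913, 2.123, 0.417]
contact_force: [0.5, -0.3, 0.6]
grip_width: 0.0599
gripper_force: 0.0
```

```bash
python3 pan.py; python3 - <<'E'
from g import *
a=grab('top')['frame'][215:345,170:390];b=grab('side')['frame'][205:335,280:390]
a=cv2.resize(a,(500,295),interpolation=2);b=cv2.resize(b,(250,295),interpolation=2)
cv2.imwrite('pics/end.png',cv2.cvtColor(np.hstack([a,b]),4))
E
```

```text
[0.4407 0.351  0.1404] [ 0.1051 -0.0004  0.004 ] [-1.5967  0.0405  0.5528  2.1847  0.4323  0.7341 -1.2385]
top [10 10 72] [333.2917 237.5694] [ 0.5861 -0.0418  0.016 ]
top [ 9  6 25] [338.72 247.84] [ 0.5491 -0.0443  0.016 ]
top [ 9  9 32] [336.3438 257.75  ] [ 0.5222 -0.0257  0.016 ]
side [ 5 12 13] [373.2308 212.9231] [ 0.4248 -0.4586  0.016 ]
side [ 25  10 128] [330.3672 249.5625] [ 0.5573 -0.0352  0.016 ]
side [10 20 32] [359.5625 273.6562] [0.4413 0.1476 0.016 ]
side [11 21 39] [364.9744 274.2051] [0.4237 0.1488 0.016 ]
```

View pics/end.png

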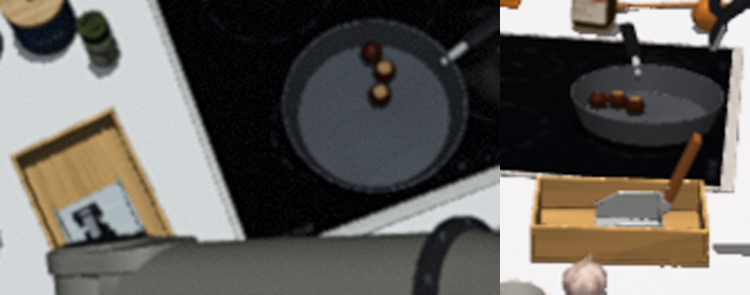

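The top view shows the three chestnuts in the pan at (372,50), (384,68) and (379,93). The side view shows the scoop standing flat in the bin at (630,207) with the gripper clear. I'm handing in.

```bash
python3 -c "
from bench import job;print(job.hand_in())"
```

```text
the job is handed in; nothing more can be done
None
```

The job is handed in: at my last look all three chestnuts were lying in the frying pan, the empty scoop stood flat in the bin with the gripper clear, and the clock read about 23 s of the 64 s allowed; the hand-in call gave no verdict.

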